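Put the inking kit back on its matching rests

ROBOT

A 6-joint arm with a two-finger parallel gripper is mounted at the origin on the work surface; the furniture and walls round the work are solid. World frame = base frame: x ahead of the robot, y to its left, z up, the work surface at z = 0. Lengths are in m, angles in rad, forces in N, time in s.
With the tool pointing down it reaches from about 0.25 to 0.8 m from the base axis. Payload 3.9 kg.
Tool frame: the origin (TCP) lies at the very end of the fingers, on their centre line; the grasp point (between the pads) lies 19 mm behind it; z points along the fingers, y is the line along which they close (so a half turn about z gives the same grasp; the last joint's range is limited). The gripper opens to 85 mm and grips with 20 to 120 N. Pads are 22 mm wide; open, the fingers measure 114 mm over their backs; the gripper's body (76 mm by 85 mm) begins 54 mm behind the grasp point. The pads swing forward as they close: fully open they stand 13 mm farther back than shut.
Start: joints at [1.257, 0.26, -0.138, 1.173, 0, 1.571], TCP at [0.162, 0.499, 0.231] pointing down, gripper open.
Joint ranges: [-2.78, 2.78], [-0.83, 1.72], [-1.28, 1.37], [-1.9, 2.12], [-1.57, 1.48], [-3.14, 3.14]. Speed limits (rad/s): [2.57, 2.57, 3.14, 3.14, 3.14, 3.14].

INTERFACE

Orientations are given as a unit quaternion [w, x, y, z].
In Python, from plant import env gives the robot as it stands.
- The arm moves only by the tool move_arm, never from a script. Its argument "motion" is a list of rows, each a list of 3 entries, a list of its own where there are three numbers: the shift along the tool's x, y, z in mm, then the turn, a rotation vector about the tool's x, y, z in degrees, then the opening, from 0 (shut) to 1 (fully open). In form: [[[x, y, z], [wx, wy, wz], hand], ...]. A call has 1 to 5 rows; each row is the pose to reach, as a shift and turn from the pose commanded when the call began, along the tool's axes at that moment; what a row does not reach only later rows make up. A row lasts 1/12 s, in which the tool goes at most 41.7 mm and 7.16 degrees, less where a joint would pass 70% of its speed; a pose out of reach is approached as far as the arm can. A call with a gripper value outside its range is refused whole. The fingers move at their own pace and stop on an object; the grip force is fixed at half the most. Time passes only in rows, so rows that repeat a pose let the fingers close. It gives the time, the measured TCP pose, the force, the opening and the grip force at its end, in the units of the state.
- env.observe(): the state, without advancing time (a new reading comes with each control period).
- env.camera(name): name is "scene" or "top" or "wrist"; returns a dict with "image" (384x512x3 uint8, red, green, blue), "depth" (384x512 float32, m along the optical axis (not along the pixel's ray), 0 where there is no reading), "K" (3x3 intrinsics, pixels), "k1" (the pictures are not rectified: a ray, as slopes to the right and down, at radius r is drawn at 1 + k1 r^2 times it, then the intrinsics apply), "xyz" and "attitude" of the camera in the world. Camera axes: x right, y up, looking along -z (the intrinsics and any distortion apply to the point x, -y, -z); pixel columns grow to the right and rows downward; lengths in m; the calibration is good to about 2 mm. A picture is of the moment at which its call begins.
- env.hand_in(): hands the job in; it is judged then, once.
The state is a dict: "t": time; "joints": joint angles; "qd": joint speeds; "joint_torque": joint torques, N m; "ee_pos": TCP position; "tcp_rot": TCP orientation; "force": force on the tool from outside, world axes, zero at the start; "moment": the same for the moment, N m; "opening": finger opening in m; "grasp_force": force on a finger pad.
Only numpy, scipy, OpenCV 4.12 (cv2) and the standard library are available. Lean on these libraries where they do the work, as an engineer would, in place of code of your own. Each camera call takes 0.05 s, during which the arm holds its last target. There are 200 camera calls.

TASK

Tidy the inking kit: lay each ink tube flat on the mat of its own label colour (red, ochre, blue), centred and lying lengthwise along the mat with its cap at either end, and stand the leather dabber upright in the middle of the round cork coaster. Carry the dabber upright, and leave the black loupe and the graver where they are.

Things in the scene. Friction and masses are not known exactly. Their poses are not given: they have to be found in the camera images.
- tube_red_c (a point): White aluminium ink tube with a red label band and black cap, lying on its side; loose, 49 wide (x) x 117 long (y) x 31 mm high (z) at most, about 0.16 kg. The point is its centre, 15.5 mm above its underside; local y runs along its length, the cap (19 mm across) at the -y end, the flat crimped end at +y, where the body thins to 2 mm; z up. Grip it across its width, above the centre or slightly towards the cap; it is 31 mm high only near the cap.
- tube_ochre_c (a point): White aluminium ink tube with an ochre label band and black cap, lying on its side; loose, 49 wide (x) x 132 long (y) x 31 mm high (z) at most, about 0.16 kg. The point is its centre, 15.5 mm above its underside; local y runs along its length, the cap (19 mm across) at the -y end, the flat crimped end at +y, where the body thins to 2 mm; z up. Grip it across its width, above the centre or slightly towards the cap; it is 31 mm high only near the cap.
- tube_blue_c (a point): White aluminium ink tube with a blue label band and black cap, lying on its side; loose, 49 wide (x) x 122 long (y) x 31 mm high (z) at most, about 0.16 kg. The point is its centre, 15.5 mm above its underside; local y runs along its length, the cap (19 mm across) at the -y end, the flat crimped end at +y, where the body thins to 2 mm; z up. Grip it across its width, above the centre or slightly towards the cap; it is 31 mm high only near the cap.
- pad_red_top (a point): Red flat silicone mat with a thin white border line, fixed to the table: 62 (x) x 142 (y) x 3 mm thick, no rim. The point is the centre of its top face, 3 mm above the table; local y is its long axis.
- pad_ochre_top (a point): Ochre flat silicone mat with a thin white border line, fixed to the table: 62 (x) x 142 (y) x 3 mm thick, no rim. The point is the centre of its top face, 3 mm above the table; local y is its long axis.
- pad_blue_top (a point): Blue flat silicone mat with a thin white border line, fixed to the table: 62 (x) x 142 (y) x 3 mm thick, no rim. The point is the centre of its top face, 3 mm above the table; local y is its long axis.
- dabber_c (a point): Leather ink dabber, loose, standing on its face: brown domed base 67 mm across and 34 mm high, with an upright light wooden knob handle, at most 30 mm across, from 34 to 86 mm above its underside; about 0.16 kg. The point is on its axis, 43 mm above its underside; z up along the handle. Grip the handle, 55 to 70 mm above the underside.
- coaster_top (a point): Round cork coaster, fixed to the table: 92 mm across, 4 mm thick. The point is the centre of its top face, 4 mm above the table.
- loupe_c (a point): Bystander, leave it alone: black waisted eye loupe, loose, 43 mm across and 41 mm high. The point is its centre, 20.5 mm up.
- graver_c (a point): Bystander, leave it alone: graver with a pale wooden mushroom handle and a thin steel blade, loose, lying on the table, 29 x 107 x 29 mm, its length along local y (handle at +y). The point is the centre, 14.5 mm up.

How it is judged:
At the end, for the whole second after the job is handed in: Each tube lies flat on the mat of its own colour, centred within 15 mm and lengthwise within 0.22 rad; the dabber stands upright on the cork coaster, centred within 15 mm; all four at rest; loupe and graver within 30 mm of where they started (horizontal distance between tube_red_c and pad_red_top below 0.015 m and angle between the y axis of tube_red_c and the y axis of pad_red_top, either way round below 0.22 rad and angle between each of tube_red_c, tube_ochre_c, tube_blue_c, dabber_c's own z axis and vertical below 0.1 rad and z of tube_red_c in the frame of pad_red_top between 0.01 and 0.021 m and horizontal distance between tube_ochre_c and pad_ochre_top below 0.015 m and angle between the y axis of tube_ochre_c and the y axis of pad_ochre_top, either way round below 0.22 rad and z of tube_ochre_c in the frame of pad_ochre_top between 0.01 and 0.021 m and horizontal distance between tube_blue_c and pad_blue_top below 0.015 m and angle between the y axis of tube_blue_c and the y axis of pad_blue_top, either way round below 0.22 rad and z of tube_blue_c in the frame of pad_blue_top between 0.01 and 0.021 m and horizontal distance between dabber_c and coaster_top below 0.015 m and z of dabber_c in the frame of coaster_top between 0.037 and 0.049 m and linear speed of each of tube_red, tube_ochre, tube_blue, dabber below 0.02 m/s and distance of each of loupe_c, graver_c from where it was at the start of the episode below 0.03 m); the robot touches nothing.
It fails at once if the loupe was moved from its place (distance of loupe_c from where it was at the start of the episode above 0.03 m).
It fails at once if the graver was moved from its place (distance of graver_c from where it was at the start of the episode above 0.03 m).
It fails at once if the dabber was tipped over (more than 45 degrees) (angle between dabber_c's own z axis and vertical above 0.79 rad).
It also fails if it takes over 109 s, if anything falls off the work surface, if the arm or the gripper's body presses on something with over 40 N, if the wrist force passes 120 N, or if a joint passes its speed limit or range.

## Working session

There is one attempt and no reset: what is moved stays moved. The work goes in short steps, Python scripts to look and compute and a tool call to move; the robot and the scene stay as the last step left them, time stands still between calls to the robot, and variables do not carry over. Pictures are saved under pics/ and viewed, at most 14 in all, crops included, and the job is handed in when it is done.

Besides the shell and the picture viewer there is one more tool, called after "Call:" as name(argument=value, ...) on one line, values as JSON. move_arm: Moves the arm, as the interface text tells. Its arguments: {"type":"object","properties":{"motion":{"type":"array","items":{"type":"array"}}},"required":["motion"]}

```bash
ls; mkdir -p pics
python3 - <<'E'
from plant import env
import cv2,numpy as np
s=env.observe();print(s)
for n in("scene","top"):
    c=env.camera(n);cv2.imwrite(f"pics/{n}0.png",c["image"][...,::-1]);np.savez(f"{n}0.npz",**c)
    print(n,c["K"],c["k1"],c["xyz"],c["attitude"])
E
```

```text
pics
{'t': 0.0, 'joints': array([ 1.25699375e+00,  2.60684824e-01, -1.39387082e-01,  1.17275403e+00,
        9.50585959e-06,  1.57079952e+00]), 'qd': array([-1.71085595e-03,  1.28309228e-03, -4.52339568e-04,  1.70987580e-03,
       -5.91541982e-05,  8.69522500e-05]), 'joint_torque': array([-1.76125941e-03, -4.05672669e+01,  2.53925121e+01,  1.86392415e-02,
        9.63212528e-05,  5.04545611e-06]), 'ee_pos': array([0.16183259, 0.49868451, 0.23045772]), 'tcp_rot': array([-1.63264923e-04,  1.56259819e-01,  9.87715465e-01, -1.00159858e-03]), 'force': array([-0.23717809, -0.38813548, -0.74353403]), 'moment': array([0.01476141, 0.0386633 , 0.02911792]), 'grasp_force': 0.0, 'opening': 0.08542045341822344}
scene [[368.72362241   0.         257.6581882 ]
 [  0.         368.72362241 194.5856097 ]
 [  0.           0.           1.        ]] -0.05230862042417909 [0.26828785 0.49320542 0.62442534] [-0.19566005 -0.08844132  0.40784494  0.88744453]
top [[418.3784707    0.         253.41428344]
 [  0.         418.3784707  189.7858042 ]
 [  0.           0.           1.        ]] -0.03757461104463635 [ 0.43844976 -0.08774694  1.02736543] [-0.70132795 -0.02369688  0.03892361  0.71138071]
```

View pics/top0.png

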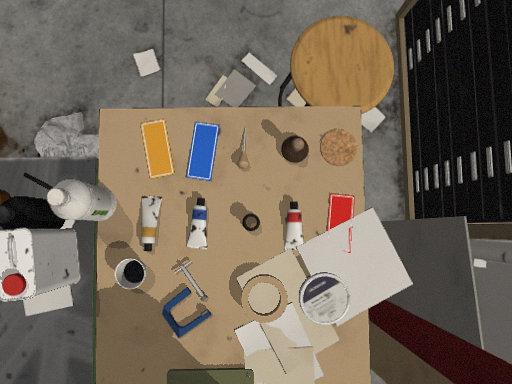

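View pics/scene0.png

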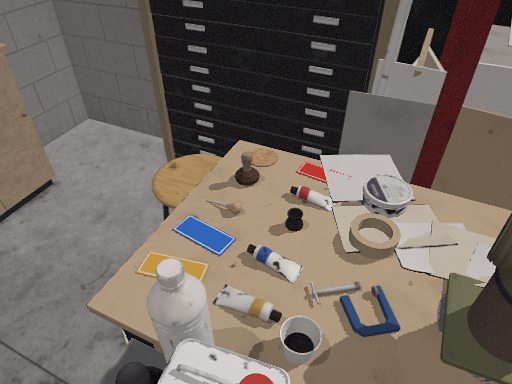

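The top view shows the ochre mat at (157,148), the blue mat at (202,151), the cork coaster at (338,147) and the dabber at (295,149). The tubes are at (150,222), (198,223) and (293,225), with the loupe at (251,222) and the graver at (244,150). The red mat at (341,212) is partly hidden by a white sheet.

```bash
cat > h.py <<'E'
import numpy as np,cv2
from scipy.spatial.transform import Rotation as R
def rot(q): return R.from_quat(np.r_[q[1:],q[0]])
def rays(c,uv):
    n=cv2.undistortPoints(np.asarray(uv,float).reshape(-1,1,2),c["K"],np.array([float(c["k1"]),0,0,0]))[:,0]
    return np.c_[n[:,0],-n[:,1],-np.ones(len(n))]
def cloud(c):
    h,w=c["depth"].shape;u,v=np.meshgrid(np.arange(w),np.arange(h))
    p=rays(c,np.c_[u.ravel(),v.ravel()])*c["depth"].reshape(-1,1)
    return (rot(c["attitude"]).apply(p)+c["xyz"]).reshape(h,w,3)
def onplane(c,uv,z):
    d=rot(c["attitude"]).apply(rays(c,uv));return c["xyz"]+d*((z-c["xyz"][2])/d[:,2])[:,None]
def load(n): return dict(np.load(n))
E
python3 - <<'E'
from h import *
c=load("top0.npz");P=cloud(c);np.set_printoptions(precision=3,suppress=True)
for n,(u,v) in dict(omat=(157,148),bmat=(202,151),cork=(338,147),dab=(295,149),ot=(150,222),bt=(198,223),rt=(293,225),loupe=(251,222),grav=(244,162),rmat=(341,212),sheet=(370,240),sheet2=(345,252),roll=(325,298),tape=(247,297),clamp=(170,310),bottle=(62,198),cup=(130,275),green=(210,376),bare=(225,260)).items(): print(n,P[v,u])
s=load("scene0.npz");Q=cloud(s)
# scene points near red mat
for uv in[(315,173),(340,178),(360,175),(258,158),(350,200)]:print(uv,Q[uv[1],uv[0]],s["image"][uv[1],uv[0]])
# ortho zoom
im=cv2.resize(c["image"][90:350,90:420],None,fx=2.4,fy=2.3,interpolation=cv2.INTER_CUBIC);cv2.imwrite("pics/top0z.png",im[...,::-1])
E
```

```text
omat [0.636 0.127 0.003]
bmat [0.627 0.015 0.005]
cork [ 0.634 -0.323  0.004]
dab [ 0.616 -0.206  0.076]
ot [0.454 0.139 0.019]
bt [0.45  0.024 0.023]
rt [ 0.441 -0.204  0.021]
loupe [ 0.45  -0.103  0.003]
grav [ 0.595 -0.088  0.025]
rmat [ 0.472 -0.326  0.001]
sheet [ 0.402 -0.395  0.003]
sheet2 [ 0.374 -0.333  0.001]
roll [ 0.272 -0.271  0.048]
tape [ 0.276 -0.091  0.038]
clamp [0.243 0.093 0.007]
bottle [0.498 0.256 0.238]
cup [0.327 0.19  0.006]
green [ 0.089 -0.001  0.011]
bare [ 0.359 -0.039  0.   ]
(315, 173) [ 0.463 -0.312  0.006] [193  52  46]
(340, 178) [ 0.394 -0.318  0.006] [193 190 186]
(360, 175) [ 0.348 -0.36   0.002] [192 187 185]
(258, 158) [ 0.637 -0.311  0.005] [168 135  99]
(350, 200) [ 0.346 -0.229  0.016] [164 159 156]
```

View pics/top0z.png

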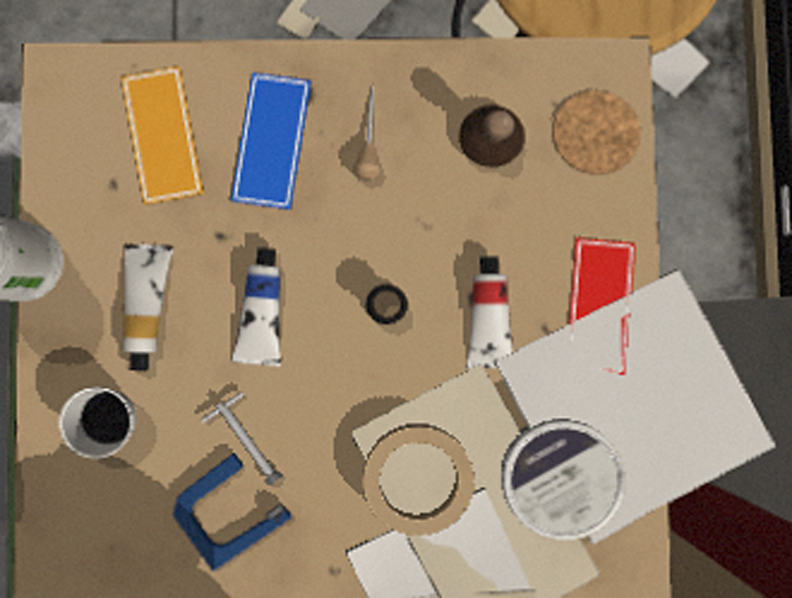

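Run:
```python
from h import *
np.set_printoptions(precision=4,suppress=True)
c=load("top0.npz");P=cloud(c);im=c["image"];hsv=cv2.cvtColor(im,cv2.COLOR_RGB2HSV)
v,u=np.mgrid[:384,:512]
def z2p(p): return np.array(p,float)/[2.4,2.3]+90-.3
def box(n,m,z):
    p=onplane(c,np.c_[u[m],v[m]],z)[:,:2]
    (ce,s,a)=cv2.minAreaRect((p*1000).astype(np.float32));b=cv2.boxPoints((ce,s,a))
    e=max(((b[1]-b[0]),(b[2]-b[1])),key=np.linalg.norm)
    print(n,np.array(ce)/1000,s,"axis deg",np.degrees(np.arctan2(e[1],e[0])),"mean",p.mean(0));return b
S=hsv[...,1];H=hsv[...,0];V=hsv[...,2]
up=(v<185)
box("ochre",up&(u<180)&(u>130)&(v>110)&(S>190),.003)
box("blue",up&(H>100)&(H<130)&(S>120)&(u>180)&(u<230)&(v>110),.003)
rm=((H<5)|(H>175))&(S>170)&(u>322)&(u<360)&(v>190)&(v<235)
print(box("red",rm,.003))
# red corners (outer mat edge) from zoom
print("red manual",onplane(c,z2p([(574,237),(636,242),(569,325),(628,318),(620,376)]),.003)[:,:2])
for n,a,b in[("r",(488,257),(489,367)),("b",(267,249),(257,364)),("o",(139,370),(148,244))]:
    q=np.r_[onplane(c,z2p(a)[None],.018),onplane(c,z2p(b)[None],.004)][:,:2];d=q[0]-q[1]
    print("tube",n,q.mean(0),np.linalg.norm(d),"cap dir deg",np.degrees(np.arctan2(d[1],d[0])))
    uc,vc=z2p(a)*.5+z2p(b)*.5
    for C,nm in((c,'top'),(load("scene0.npz"),'scene')):
        PP=cloud(C);m=(PP[...,2]>.007)&(PP[...,2]<.04)&(np.linalg.norm(PP[...,:2]-q.mean(0),axis=-1)<.075)
        p=PP[m];ax=d/np.linalg.norm(d);r=p[:,:2]-q.mean(0);t=r@ax;w=r@[-ax[1],ax[0]]
        print("  ",nm,m.sum(),"along",np.percentile(t,[1,99]),"across",np.percentile(w,[1,99]),"zmax",np.percentile(p[:,2],98))
        print("  profile", [(round(float(np.median(p[abs(t-k)<.006,2])),3),round(float(np.median(w[abs(t-k)<.006])),3)) for k in np.arange(-.05,.06,.02) if (abs(t-k)<.006).any()])
# cork
m=(P[...,2]<.02)&(u>318)&(u<360)&(v>126)&(v<168)&(S>95)
k=cv2.minEnclosingCircle((onplane(c,np.c_[u[m],v[m]],.004)[:,:2]*1000).astype(np.float32));print("cork",k)
print("cork manual",onplane(c,z2p([(552,131),(641,131),(596,88),(597,174)]),.004)[:,:2])
for C in(c,load("scene0.npz")):
    PP=cloud(C);m=(np.linalg.norm(PP[...,:2]-[.61,-.205],axis=-1)<.06);
    for lo,hi in((.01,.03),(.05,.07),(.07,.095)):
        p=PP[m&(PP[...,2]>lo)&(PP[...,2]<hi)];print("dab",lo,len(p),p[:,:2].mean(0),p.min(0),p.max(0))
print("dab outline",onplane(c,z2p([(460,136),(524,136),(492,105),(492,167)]),.015)[:,:2])
```

```text
ochre [0.6359 0.1262] (127.66133117675781, 60.12813949584961) axis deg 9.667074 mean [0.6354 0.1261]
blue [0.6282 0.014 ] (61.755767822265625, 140.5619354248047) axis deg -9.016567 mean [0.6273 0.014 ]
red [ 0.4702 -0.324 ] (61.08420944213867, 91.6453857421875) axis deg -6.3347807 mean [ 0.4761 -0.3225]
[[ 421.3192 -349.287 ]
 [ 512.405  -359.399 ]
 [ 519.1448 -298.6877]
 [ 428.059  -288.5758]]
red manual [[ 0.5195 -0.2968]
 [ 0.5132 -0.3609]
 [ 0.4255 -0.2888]
 [ 0.4319 -0.3498]
 [ 0.3707 -0.3395]]
tube r [ 0.4405 -0.2057] 0.11571109179441724 cap dir deg -0.011660622746710253
   top 703 along [-0.0693  0.0567] across [-0.0374  0.0179] zmax 0.03192865078995747
  profile [(0.009, -0.017), (0.012, -0.001), (0.018, -0.001), (0.024, -0.0), (0.028, 0.001), (0.021, 0.0)]
   scene 537 along [-0.0701  0.0534] across [-0.0356  0.0193] zmax 0.03153424916517336
  profile [(0.009, -0.013), (0.014, 0.005), (0.018, 0.007), (0.024, 0.009), (0.026, 0.01), (0.021, 0.005)]
tube b [0.4497 0.0228] 0.12090764260441107 cap dir deg -5.751175968111941
   top 625 along [-0.045   0.0599] across [-0.0176  0.02
[... 817 characters left out ...]
.9453125), 66.0096435546875)
cork manual [[ 0.6348 -0.2773]
 [ 0.634  -0.3705]
 [ 0.6819 -0.3249]
 [ 0.5873 -0.3227]]
dab 0.01 357 [ 0.6244 -0.2104] [ 0.5968 -0.2463  0.0112] [ 0.6626 -0.1794  0.03  ]
dab 0.05 1 [ 0.6317 -0.1983] [ 0.6317 -0.1983  0.069 ] [ 0.6317 -0.1983  0.069 ]
dab 0.07 132 [ 0.627  -0.2115] [ 0.6142 -0.2251  0.0706] [ 0.6411 -0.1978  0.0889]
dab 0.01 231 [ 0.6179 -0.1962] [ 0.5925 -0.234   0.01  ] [ 0.6572 -0.1783  0.03  ]
dab 0.05 45 [ 0.621  -0.2036] [ 0.6114 -0.2134  0.0501] [ 0.6372 -0.1983  0.0692]
dab 0.07 96 [ 0.6228 -0.2062] [ 0.6101 -0.2212  0.0702] [ 0.6379 -0.1958  0.0876]
dab outline [[ 0.6283 -0.1804]
 [ 0.6276 -0.2462]
 [ 0.6616 -0.2141]
 [ 0.5945 -0.2125]]
```

```bash
cat >> h.py <<'E'
def go(*targets):
    """targets: (x,y,z,heading of tool y deg) ; prints shift mm / turn deg of each from present pose"""
    from plant import env
    s=env.observe();r=rot(s["tcp_rot"])
    print("at",s["ee_pos"].round(4),"yhead",np.degrees(np.arctan2(*r.as_matrix()[1::-1,1])).round(2),"open",round(s["opening"],4),"t",round(s["t"],2),"j",s["joints"].round(2))
    for x,y,z,h in targets:
        h=np.radians(h);Y=np.array([np.cos(h),np.sin(h),0]);Z=np.array([0,0,-1.]);M=np.c_[np.cross(Y,Z),Y,Z]
        print("shift",(r.inv().apply(np.array([x,y,z])-s["ee_pos"])*1000).round(0),"turn",np.degrees((r.inv()*R.from_matrix(M)).as_rotvec()).round(1))
E
python3 - <<'E'
from h import *
np.set_printoptions(precision=3,suppress=True)
for f in("top0.npz","scene0.npz"):
    P=cloud(load(f)).reshape(-1,3)
    for x0 in np.arange(0,.8,.1):
        print(f[:3],x0.round(1),[round(float(np.max(P[m,2])),2) if (m:=(P[:,0]>=x0)&(P[:,0]<x0+.1)&(P[:,1]>=y0)&(P[:,1]<y0+.1)&(P[:,2]<.5)).sum()>3 else None for y0 in np.arange(-.4,.7,.1)])
go((.15,.45,.3,75),(.44,.142,.3,87.7))
E
```

```text
top 0.0 [0.01, 0.01, 0.02, 0.02, 0.02, 0.01, 0.01, -0.01, -0.0, -0.01, None]
top 0.1 [0.02, 0.02, 0.03, 0.03, 0.02, 0.01, 0.0, -0.0, -0.01, -0.01, None]
top 0.2 [0.05, 0.05, 0.04, 0.04, 0.02, 0.02, 0.01, 0.0, -0.0, -0.01, None]
top 0.3 [0.05, 0.06, 0.04, 0.04, 0.02, 0.05, 0.05, 0.23, None, None, None]
top 0.4 [0.01, 0.03, 0.04, 0.04, 0.03, 0.03, 0.24, 0.23, 0.17, -0.01, None]
top 0.5 [0.01, 0.02, 0.02, 0.03, 0.03, 0.01, 0.24, 0.16, 0.16, 0.02, None]
top 0.6 [0.01, 0.09, 0.08, 0.03, 0.01, 0.01, 0.0, -0.01, -0.01, -0.01, None]
top 0.7 [0.01, 0.01, 0.01, 0.0, 0.01, 0.01, 0.0, None, None, -0.81, -0.78]
sce 0.0 [0.0, 0.02, 0.02, 0.26, 0.26, 0.02, None, None, None, None, None]
sce 0.1 [0.02, 0.02, 0.02, 0.03, 0.02, 0.0, None, None, None, None, None]
sce 0.2 [0.05, 0.05, 0.04, 0.04, 0.02, 0.05, 0.0, None, None, None, None]
sce 0.3 [0.05, 0.05, 0.04, 0.04, 0.02, 0.05, 0.05, 0.23, None, None, None]
sce 0.4 [0.01, 0.03, 0.04, 0.04, 0.03, 0.03, 0.24, 0.22, 0.21, None, None]
sce 0.5 [0.01, 0.03, 0.02, 0.03, 0.03, 0.01, 0.24, 0.19, None, None, None]
sce 0.6 [0.01, 0.09, 0.08, 0.03, 0.01, 0.01, 0.0, -0.01, None, None, None]
sce 0.7 [0.0, 0.0, 0.0, 0.0, 0.0, 0.01, 0.0, None, None, None, None]
at [0.162 0.499 0.231] yhead 72.02 open 0.0854 t 0.1 j [ 1.26  0.26 -0.14  1.17  0.    1.57]
shift [ -4. -50. -69.] turn [-0.1 -0.  -3. ]
shift [-375. -254.  -69.] turn [ -0.1  -0.  -15.7]
```

Call:
move_arm(motion=[[[0,0,-40],[0,0,0],1],[[0,-20,-80],[0,0,-3],1],[[-20,-55,-80],[0,0,-6],1],[[-45,-85,-80],[0,0,-9],1],[[-75,-110,-80],[0,0,-12],1]])

```text
t: 0.52
ee_pos: [0.1987, 0.3701, 0.3118]
tcp_rot: [0.0, 0.049, 0.999, 0.0]
force: [1.1, -0.7, 0.2]
opening: 0.0854
grasp_force: 0.0
```

Call:
move_arm(motion=[[[-36,-18,0],[0,0,-2],1],[[-72,-36,0],[0,0,-3],1],[[-108,-54,0],[0,0,-4],1],[[-144,-72,0],[0,0,-4],1],[[-180,-90,0],[0,0,-4],1]])

```text
t: 0.93
ee_pos: [0.3702, 0.2617, 0.3112]
tcp_rot: [-0.0, 0.017, 1.0, 0.0]
force: [-0.3, 0.4, -0.2]
opening: 0.0853
grasp_force: 0.0
```

Run:
```python
from h import *
go((.442,.1425,.1,87.7),(.442,.1425,.004,87.7))
```

```text
at [0.3702 0.2617 0.3112] yhead 88.02 open 0.0853 t 0.93 j [ 0.62  0.11 -0.12  1.34  0.    0.65]
shift [ -76. -117.  211.] turn [ 0.  -0.   0.3]
shift [ -76. -117.  307.] turn [ 0.  -0.   0.3]
```

Call:
move_arm(motion=[[[-22,-35,0],[0,0,0],1],[[-44,-70,0],[0,0,0],1],[[-65,-100,10],[0,0,0],1],[[-76,-117,40],[0,0,0],1],[[-76,-117,80],[0,0,0],1]])

```text
t: 1.35
ee_pos: [0.4455, 0.1412, 0.2327]
tcp_rot: [0.004, 0.02, 1.0, 0.0]
force: [0.8, 0.9, -0.7]
opening: 0.0851
grasp_force: 0.0
```

Call:
move_arm(motion=[[[0,0,40],[0,0,0],1],[[0,0,80],[0,0,0],1],[[0,0,110],[0,0,0],1],[[0,0,130],[0,0,0],1],[[0,0,130],[0,0,0],1]])

```text
t: 1.77
ee_pos: [0.4367, 0.1423, 0.0969]
tcp_rot: [-0.005, 0.017, 1.0, -0.002]
force: [-0.7, 0.1, 0.3]
opening: 0.0855
grasp_force: 0.0
```

Run:
```python
from h import *
from plant import env
go((.442,.1425,.004,87.7))
c=env.camera("wrist");np.savez("w1.npz",**c);cv2.imwrite("pics/w1.png",c["image"][...,::-1])
P=cloud(c);m=(P[...,2]>.008)&(P[...,2]<.04)&(abs(P[...,0]-.442)<.02)&(abs(P[...,1]-.142)<.04);p=P[m]
print(len(p),p.mean(0),np.percentile(p,[1,99],axis=0))
```

```text
at [0.4367 0.1423 0.0969] yhead 88.01 open 0.0855 t 1.77 j [ 0.31  0.26 -0.52  0.8   0.    0.35]
shift [-6.  1. 93.] turn [-0.2 -0.5  0.3]
1580 [0.44165239 0.14297152 0.02207366] [[0.42235243 0.12484495 0.01165838]
 [0.4615094  0.160129   0.03045576]]
```

View pics/w1.png

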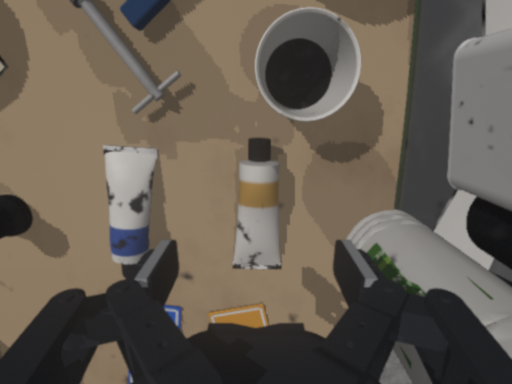

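The wrist view shows the ochre tube at (258,205) between the finger planes, cap at the top. That agrees with my estimate, so I descend.

Call:
move_arm(motion=[[[-2,1,30],[0,0,0],1],[[-2,1,60],[0,0,0],1],[[-2,1,80],[0,0,0],1],[[-2,1,93],[0,0,0],1],[[-2,1,93],[0,0,0],1]])

```text
t: 2.23
ee_pos: [0.4425, 0.1446, 0.0076]
tcp_rot: [-0.001, 0.017, 1.0, -0.0]
force: [-0.4, 0.1, 0.6]
opening: 0.0855
grasp_force: 0.0
```

Call:
move_arm(motion=[[[0,0,0],[0,0,0],1],[[0,0,0],[0,0,0],0.5],[[0,0,0],[0,0,0],0],[[0,0,0],[0,0,0],0],[[0,0,0],[0,0,0],0]])

```text
t: 2.65
ee_pos: [0.4439, 0.1447, 0.0093]
tcp_rot: [0.001, 0.017, 1.0, -0.0]
force: [0.1, -2.9, 9.1]
opening: 0.0384
grasp_force: 8.6
```

Call:
move_arm(motion=[[[0,0,0],[0,0,0],0],[[0,0,0],[0,0,0],0],[[0,0,0],[0,0,0],0],[[0,0,0],[0,0,0],0],[[0,0,0],[0,0,0],0]])

```text
t: 3.07
ee_pos: [0.444, 0.1448, 0.0099]
tcp_rot: [0.001, 0.018, 1.0, 0.0]
force: [-1.8, -0.7, 10.2]
opening: 0.0358
grasp_force: 58.0
```

Call:
move_arm(motion=[[[0,0,-15],[0,0,0],0],[[0,0,-35],[0,0,0],0],[[0,0,-60],[0,0,0],0],[[0,0,-60],[0,0,0],0],[[0,0,-60],[0,0,0],0]])

```text
t: 3.48
ee_pos: [0.4444, 0.1451, 0.0696]
tcp_rot: [0.002, 0.017, 1.0, 0.001]
force: [0.5, -0.0, -1.4]
opening: 0.0356
grasp_force: 58.3
```

Run:
```python
from h import *
from plant import env
go((.628,.1245,.07,99.7),(.628,.1245,.013,99.7))
c=env.camera("wrist");np.savez("w2.npz",**c);cv2.imwrite("pics/w2.png",c["image"][...,::-1])
```

```text
at [0.4444 0.1451 0.0696] yhead 88.02 open 0.0356 t 3.48 j [ 0.32  0.3  -0.55  0.72  0.    0.35]
shift [-184.  -14.    0.] turn [  0.1   0.2 -11.7]
shift [-184.  -14.   57.] turn [  0.1   0.2 -11.7]
```

View pics/w2.png

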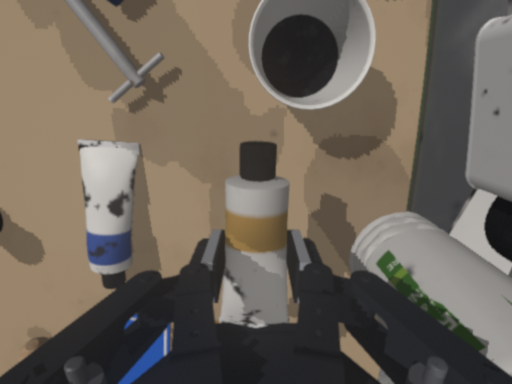

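The tube is held straight, with its cap at (258,160).

Run:
```python
from h import *
c=load("w2.npz");P=cloud(c);v,u=np.mgrid[:384,:512]
m=(u>240)&(u<276)&(v>140)&(v<178)&(P[...,2]>.05);p=P[m];print(len(p),np.percentile(p,[1,50,99],axis=0))
m=(u>215)&(u<300)&(v>182)&(v<210)&(P[...,2]>.05);p=P[m];print(len(p),np.percentile(p,[1,50,99],axis=0))
```

```text
1283 [[0.38516706 0.13885433 0.06901436]
 [0.39276632 0.14740428 0.0817357 ]
 [0.4021147  0.15612324 0.08423963]]
1717 [[0.40403573 0.12995437 0.0780889 ]
 [0.40972399 0.14623052 0.08726128]
 [0.41789465 0.16233642 0.09065575]]
```

Call:
move_arm(motion=[[[-38,-3,0],[0,0,-4],0],[[-76,-6,0],[0,0,-8],0],[[-114,-9,0],[0,0,-12],0],[[-152,-12,0],[0,0,-12],0],[[-184,-14,0],[0,0,-12],0]])

```text
t: 3.95
ee_pos: [0.6278, 0.1236, 0.0662]
tcp_rot: [-0.001, -0.087, 0.996, -0.0]
force: [0.5, 0.2, -2.2]
opening: 0.0358
grasp_force: 58.3
```

Call:
move_arm(motion=[[[0,0,0],[0,0,0],0],[[0,0,0],[0,0,0],0],[[0,0,0],[0,0,0],0]])

```text
t: 4.2
ee_pos: [0.6243, 0.1239, 0.0661]
tcp_rot: [-0.002, -0.087, 0.996, -0.0]
force: [-0.9, 0.2, -1.7]
opening: 0.0356
grasp_force: 58.3
```

Run:
```python
from h import *
go((.628,.1245,.07,99.7),(.628,.1245,.013,99.7))
```

```text
at [0.6243 0.1239 0.0661] yhead 100.01 open 0.0356 t 4.2 j [ 0.2   0.56 -0.12  0.9   0.    0.02]
shift [-4. -0. -4.] turn [ 0.  -0.3  0.3]
shift [-4. -0. 53.] turn [ 0.  -0.3  0.3]
```

Call:
move_arm(motion=[[[-4,0,20],[0,0,0],0],[[-4,0,36],[0,0,0],0],[[-4,0,46],[0,0,0],0],[[-4,0,51],[0,0,0],0],[[-4,0,51],[0,0,0],0]])

```text
t: 4.62
ee_pos: [0.6278, 0.1249, 0.0157]
tcp_rot: [-0.002, -0.088, 0.996, -0.0]
force: [0.5, -0.2, -2.7]
opening: 0.0356
grasp_force: 58.3
```

Call:
move_arm(motion=[[[0,0,0],[0,0,0],0],[[0,0,0],[0,0,0],0]])

```text
t: 4.78
ee_pos: [0.6308, 0.1253, 0.0182]
tcp_rot: [0.001, -0.087, 0.996, 0.0]
force: [-0.1, -0.0, -1.7]
opening: 0.0355
grasp_force: 58.3
```

Call:
move_arm(motion=[[[1,0,2],[0,0,0],0],[[1,0,4],[0,0,0],0],[[1,0,5],[0,0,0],0],[[1,0,5],[0,0,0],0],[[1,0,5],[0,0,0],0]])

```text
t: 5.2
ee_pos: [0.6297, 0.1249, 0.013]
tcp_rot: [0.0, -0.087, 0.996, 0.0]
force: [-0.7, -0.1, 3.3]
opening: 0.0356
grasp_force: 59.7
```

Call:
move_arm(motion=[[[0,0,0],[0,0,0],0],[[0,0,0],[0,0,0],0]])

```text
t: 5.37
ee_pos: [0.6297, 0.1249, 0.013]
tcp_rot: [0.0, -0.087, 0.996, 0.0]
force: [-1.4, -0.1, 5.8]
opening: 0.0355
grasp_force: 60.3
```

Call:
move_arm(motion=[[[0,0,0],[0,0,0],0.7],[[0,0,0],[0,0,0],1],[[0,0,0],[0,0,0],1],[[0,0,0],[0,0,0],1],[[0,0,0],[0,0,0],1]])

```text
t: 5.78
ee_pos: [0.6293, 0.1248, 0.012]
tcp_rot: [-0.0, -0.087, 0.996, -0.0]
force: [0.1, 0.2, 0.6]
opening: 0.0852
grasp_force: 0.0
```

Call:
move_arm(motion=[[[0,0,-20],[0,0,0],1],[[0,0,-50],[0,0,0],1],[[0,0,-90],[0,0,0],1],[[0,0,-110],[0,0,0],1],[[0,0,-110],[0,0,0],1]])

```text
t: 6.2
ee_pos: [0.6333, 0.1257, 0.1283]
tcp_rot: [0.005, -0.087, 0.996, 0.001]
force: [1.1, -0.6, 0.2]
opening: 0.0857
grasp_force: 0.0
```

Run:
```python
from h import *
go((.4587,.022,.1,84.2))
```

```text
at [0.6333 0.1257 0.1283] yhead 100.02 open 0.0857 t 6.2 j [ 0.2   0.51 -0.02  1.03  0.    0.02]
shift [190. -72.  26.] turn [ 0.1  0.6 15.8]
```

Call:
move_arm(motion=[[[37,-14,0],[0,0,4],1],[[75,-29,0],[0,0,8],1],[[112,-43,0],[0,0,12],1],[[150,-57,0],[0,0,16],1],[[185,-71,0],[0,0,16],1]])

```text
t: 6.62
ee_pos: [0.4566, 0.022, 0.1212]
tcp_rot: [-0.001, 0.053, 0.999, -0.0]
force: [0.7, -0.0, 0.6]
opening: 0.085
grasp_force: 0.0
```

Call:
move_arm(motion=[[[0,0,15],[0,0,0],1],[[0,0,20],[0,0,0],1],[[0,0,20],[0,0,0],1],[[0,0,20],[0,0,0],1],[[0,0,20],[0,0,0],1]])

```text
t: 7.03
ee_pos: [0.4612, 0.0232, 0.1025]
tcp_rot: [0.001, 0.052, 0.999, 0.0]
force: [-0.0, -0.6, 0.8]
opening: 0.0853
grasp_force: 0.0
```

Run:
```python
from h import *
from plant import env
go((.4587,.022,.006,84.2))
c=env.camera("wrist");np.savez("w3.npz",**c)
P=cloud(c)
for x in(.43,.44,.45,.46,.47):
    p=P[(P[...,2]>.01)&(P[...,2]<.04)&(abs(P[...,0]-x)<.005)&(abs(P[...,1]-.022)<.04)]
    if len(p):print(x,len(p),np.percentile(p,[2,50,98],axis=0)[:,1:].round(4).tolist())
c=env.camera("top");np.savez("t1.npz",**c);cv2.imwrite("pics/t1.png",cv2.resize(c["image"][100:270,90:380],None,fx=2.7,fy=2.7,interpolation=cv2.INTER_CUBIC)[...,::-1])
```

```text
at [0.4612 0.0232 0.1025] yhead 84.06 open 0.0853 t 7.03 j [ 0.05  0.25 -0.51  0.8   0.    0.15]
shift [ 2. -2. 96.] turn [ 0.   0.1 -0.1]
0.43 517 [[0.0078, 0.0106], [0.0266, 0.0151], [0.0446, 0.018]]
0.44 500 [[0.0071, 0.0117], [0.025, 0.0174], [0.0432, 0.0202]]
0.45 493 [[0.0067, 0.0133], [0.0241, 0.02], [0.0416, 0.0233]]
0.46 477 [[0.0063, 0.0155], [0.0231, 0.0235], [0.0398, 0.0275]]
0.47 443 [[0.0056, 0.0181], [0.0217, 0.0275], [0.038, 0.0306]]
```

View pics/t1.png

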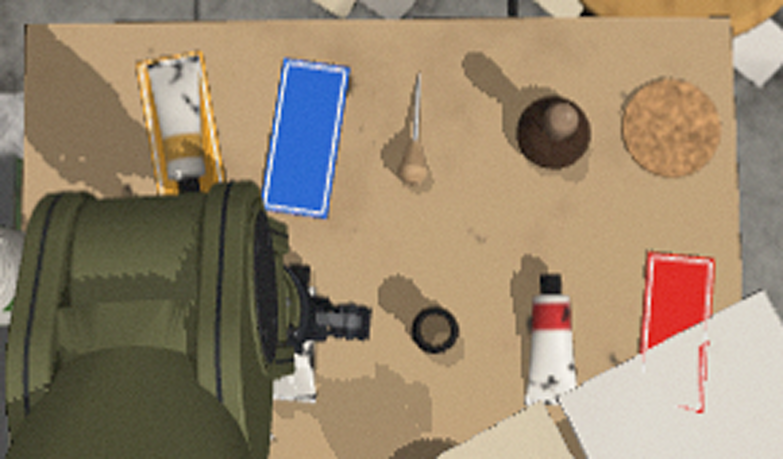

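Ochre tube lies inside its mat in the image at (180,120). Descending on the blue tube.

Call:
move_arm(motion=[[[2,0,30],[0,0,0],1],[[2,0,60],[0,0,0],1],[[2,0,80],[0,0,0],1],[[2,0,92],[0,0,0],1],[[2,0,92],[0,0,0],1]])

```text
t: 7.55
ee_pos: [0.456, 0.0232, 0.0081]
tcp_rot: [-0.002, 0.052, 0.999, -0.0]
force: [-0.8, 0.3, 1.3]
opening: 0.0856
grasp_force: 0.0
```

Call:
move_arm(motion=[[[0,0,0],[0,0,0],1],[[0,0,0],[0,0,0],0.5],[[0,0,0],[0,0,0],0],[[0,0,0],[0,0,0],0],[[0,0,0],[0,0,0],0]])

```text
t: 7.97
ee_pos: [0.4584, 0.0231, 0.0112]
tcp_rot: [0.001, 0.052, 0.999, 0.0]
force: [0.1, 1.5, 2.2]
opening: 0.0392
grasp_force: 2.4
```

Call:
move_arm(motion=[[[0,0,0],[0,0,0],0],[[0,0,0],[0,0,0],0],[[0,0,0],[0,0,0],0],[[0,0,0],[0,0,0],0]])

```text
t: 8.3
ee_pos: [0.4585, 0.0232, 0.0116]
tcp_rot: [0.001, 0.052, 0.999, 0.0]
force: [-1.2, 0.3, 7.6]
opening: 0.035
grasp_force: 56.3
```

Call:
move_arm(motion=[[[0,0,-15],[0,0,0],0],[[0,0,-35],[0,0,0],0],[[0,0,-60],[0,0,0],0],[[0,0,-60],[0,0,0],0],[[0,0,-60],[0,0,0],0]])

```text
t: 8.72
ee_pos: [0.459, 0.023, 0.0716]
tcp_rot: [0.002, 0.052, 0.999, 0.0]
force: [-0.7, 0.7, -1.9]
opening: 0.0347
grasp_force: 56.1
```

Run:
```python
from h import *
go((.6367,.0126,.07,81),(.6367,.0126,.0145,81))
```

```text
at [0.459  0.023  0.0716] yhead 84.02 open 0.0347 t 8.72 j [ 0.05  0.28 -0.57  0.72 -0.    0.15]
shift [-178.    8.    2.] turn [0.  0.2 3. ]
shift [-178.    8.   58.] turn [0.  0.2 3. ]
```

Call:
move_arm(motion=[[[-38,2,0],[0,0,1],0],[[-76,4,0],[0,0,2],0],[[-114,6,0],[0,0,3],0],[[-152,7,0],[0,0,3],0],[[-178,8,0],[0,0,3],0]])

```text
t: 9.13
ee_pos: [0.6382, 0.0121, 0.0686]
tcp_rot: [0.0, 0.078, 0.997, -0.0]
force: [1.5, -0.2, -1.6]
opening: 0.0344
grasp_force: 56.1
```

Call:
move_arm(motion=[[[0,0,15],[0,0,0],0],[[0,0,30],[0,0,0],0],[[0,0,40],[0,0,0],0],[[0,0,47],[0,0,0],0],[[0,0,47],[0,0,0],0]])

```text
t: 9.55
ee_pos: [0.6327, 0.0123, 0.0204]
tcp_rot: [-0.003, 0.078, 0.997, -0.0]
force: [0.2, -0.6, -1.9]
opening: 0.0346
grasp_force: 56.1
```

Call:
move_arm(motion=[[[0,0,0],[0,0,0],0],[[0,0,0],[0,0,0],0],[[0,0,0],[0,0,0],0]])

```text
t: 9.8
ee_pos: [0.6361, 0.0124, 0.0244]
tcp_rot: [0.001, 0.078, 0.997, 0.0]
force: [-0.1, -0.2, -2.4]
opening: 0.0348
grasp_force: 56.1
```

Run:
```python
from h import *
go((.6367,.0126,.0145,81))
```

```text
at [0.6361 0.0124 0.0244] yhead 81.02 open 0.0348 t 9.8 j [ 0.02  0.59 -0.18  0.8  -0.    0.18]
shift [-1.  0. 10.] turn [0.  0.1 0. ]
```

Call:
move_arm(motion=[[[-1,0,4],[0,0,0],0],[[-1,0,7],[0,0,0],0],[[-1,0,9],[0,0,0],0],[[-1,0,10],[0,0,0],0],[[-1,0,10],[0,0,0],0]])

```text
t: 10.22
ee_pos: [0.6367, 0.0122, 0.0147]
tcp_rot: [0.001, 0.078, 0.997, 0.0]
force: [-1.9, -0.1, 6.9]
opening: 0.0347
grasp_force: 58.5
```

Call:
move_arm(motion=[[[0,0,0],[0,0,0],0],[[0,0,0],[0,0,0],0],[[0,0,0],[0,0,0],0]])

```text
t: 10.47
ee_pos: [0.6367, 0.0122, 0.0147]
tcp_rot: [0.001, 0.078, 0.997, 0.0]
force: [-2.3, -0.7, 6.4]
opening: 0.0344
grasp_force: 58.5
```

Call:
move_arm(motion=[[[0,0,0],[0,0,0],0.7],[[0,0,0],[0,0,0],1],[[0,0,0],[0,0,0],1],[[0,0,0],[0,0,0],1],[[0,0,0],[0,0,0],1]])

```text
t: 10.88
ee_pos: [0.6364, 0.0122, 0.0131]
tcp_rot: [-0.0, 0.078, 0.997, -0.0]
force: [-0.5, -0.1, 0.5]
opening: 0.0854
grasp_force: 0.0
```

Call:
move_arm(motion=[[[0,0,-20],[0,0,0],1],[[0,0,-50],[0,0,0],1],[[0,0,-90],[0,0,0],1],[[0,0,-110],[0,0,0],1],[[0,0,-110],[0,0,0],1]])

```text
t: 11.3
ee_pos: [0.6405, 0.0123, 0.1293]
tcp_rot: [0.005, 0.078, 0.997, 0.001]
force: [0.5, 0.6, 0.8]
opening: 0.0853
grasp_force: 0.0
```

Run:
```python
from h import *
go((.4505,-.2057,.125,90))
```

```text
at [0.6405 0.0123 0.1293] yhead 81.02 open 0.0853 t 11.3 j [ 0.02  0.5  -0.03  1.02 -0.    0.18]
shift [ 154. -245.    2.] turn [ 0.1  0.6 -9. ]
```

Call:
move_arm(motion=[[[19,-31,0],[0,0,-3],1],[[38,-62,0],[0,0,-6],1],[[57,-93,0],[0,0,-9],1],[[76,-124,0],[0,0,-9],1],[[95,-155,0],[0,0,-9],1]])

```text
t: 11.72
ee_pos: [0.5166, -0.1268, 0.1224]
tcp_rot: [-0.001, -0.001, 1.0, 0.0]
force: [-0.0, -0.8, 0.3]
opening: 0.0852
grasp_force: 0.0
```

Run:
```python
from h import *
go((.4505,-.2057,.1,90))
```

```text
at [ 0.5166 -0.1268  0.1224] yhead 90.07 open 0.0852 t 11.72 j [-0.24  0.34 -0.32  0.91 -0.   -0.24]
shift [ 66. -79.  22.] turn [ 0.  -0.1  0.1]
```

Call:
move_arm(motion=[[[22,-27,0],[0,0,0],1],[[44,-54,5],[0,0,0],1],[[66,-80,15],[0,0,0],1],[[66,-80,22],[0,0,0],1],[[66,-80,22],[0,0,0],1]])

```text
t: 12.13
ee_pos: [0.4497, -0.2064, 0.0994]
tcp_rot: [-0.002, 0.002, 1.0, 0.001]
force: [-0.1, -0.3, -0.7]
opening: 0.0852
grasp_force: 0.0
```

Call:
move_arm(motion=[[[0,0,0],[0,0,0],1],[[0,0,0],[0,0,0],1],[[0,0,0],[0,0,0],1]])

```text
t: 12.38
ee_pos: [0.4536, -0.2054, 0.1016]
tcp_rot: [0.0, -0.001, 1.0, -0.0]
force: [0.3, 0.1, 0.2]
opening: 0.0851
grasp_force: 0.0
```

Run:
```python
from h import *
from plant import env
go((.4505,-.2057,.01,90))
c=env.camera("wrist");np.savez("w4.npz",**c)
P=cloud(c)
for x in(.42,.43,.44,.45,.46,.47):
    p=P[(P[...,2]>.01)&(P[...,2]<.04)&(abs(P[...,0]-x)<.005)&(abs(P[...,1]+.206)<.04)]
    if len(p):print(x,len(p),np.percentile(p,[2,50,98],axis=0)[:,1:].round(4).tolist())
cv2.imwrite("pics/w4.png",c["image"][...,::-1])
```

```text
at [ 0.4536 -0.2054  0.1016] yhead 90.12 open 0.0851 t 12.38 j [-0.43  0.31 -0.43  0.83  0.   -0.43]
shift [ 3. -0. 92.] turn [-0.   0.1  0.1]
0.42 528 [[-0.2258, 0.0104], [-0.2075, 0.015], [-0.1892, 0.0177]]
0.43 510 [[-0.2251, 0.0113], [-0.2075, 0.0173], [-0.1891, 0.02]]
0.44 490 [[-0.2245, 0.0129], [-0.2075, 0.02], [-0.1899, 0.0234]]
0.45 486 [[-0.2236, 0.0158], [-0.2074, 0.0239], [-0.1907, 0.028]]
0.46 446 [[-0.2234, 0.0182], [-0.2066, 0.0276], [-0.1907, 0.031]]
0.47 380 [[-0.2236, 0.0187], [-0.2074, 0.0285], [-0.1913, 0.0312]]
```

View pics/w4.png

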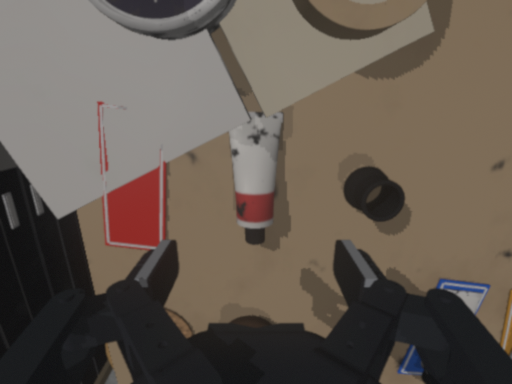

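The red tube is centred at (255,180) between the fingers. The red mat shows at (135,205), with its border corners at (104,247), (163,249) and (98,101).

Run:
```python
from h import *
c=load("w4.npz");im=c["image"]
q=onplane(c,[(104,247),(163,250),(97,101),(163,145)],.003)[:,:2];print(q.round(4))
a,b,d,e=q
ax=(a-d);print("left len",np.linalg.norm(ax),np.degrees(np.arctan2(ax[1],ax[0])),"top w",np.linalg.norm(a-b),"right ang",np.degrees(np.arctan2(*(b-e)[::-1])))
n=ax/np.linalg.norm(ax);print("centre",(a+b)/2-n*.071,(a+d)/2+np.array([-n[1],n[0]])*.031)
```

```text
[[ 0.5138 -0.361 ]
 [ 0.5165 -0.3   ]
 [ 0.372  -0.3435]
 [ 0.4104 -0.289 ]]
left len 0.14288134563596996 -7.033733587837363 top w 0.061029774518704054 right ang -5.893675089313987
centre [ 0.44468743 -0.32177469] [ 0.44672118 -0.32144014]
```

Call:
move_arm(motion=[[[2,-2,30],[0,0,0],1],[[2,-2,60],[0,0,0],1],[[2,-2,80],[0,0,0],1],[[2,-2,91],[0,0,0],1],[[2,-2,91],[0,0,0],1]])

```text
t: 12.85
ee_pos: [0.4491, -0.2065, 0.0081]
tcp_rot: [-0.002, -0.001, 1.0, 0.001]
force: [-0.1, 0.3, 1.0]
opening: 0.0853
grasp_force: 0.0
```

Call:
move_arm(motion=[[[0,0,0],[0,0,0],1],[[0,0,0],[0,0,0],0.5],[[0,0,0],[0,0,0],0],[[0,0,0],[0,0,0],0],[[0,0,0],[0,0,0],0]])

```text
t: 13.27
ee_pos: [0.4513, -0.2082, 0.0112]
tcp_rot: [0.001, -0.0, 1.0, -0.0]
force: [-0.9, 1.8, 2.8]
opening: 0.039
grasp_force: 1.7
```

Call:
move_arm(motion=[[[0,0,0],[0,0,0],0],[[0,0,0],[0,0,0],0],[[0,0,0],[0,0,0],0],[[0,0,0],[0,0,0],0]])

```text
t: 13.6
ee_pos: [0.4512, -0.2082, 0.0117]
tcp_rot: [0.001, -0.0, 1.0, -0.0]
force: [-1.1, 1.4, 7.5]
opening: 0.0347
grasp_force: 56.3
```

Call:
move_arm(motion=[[[0,0,-15],[0,0,0],0],[[0,0,-35],[0,0,0],0],[[0,0,-55],[0,0,0],0],[[0,0,-55],[0,0,0],0],[[0,0,-55],[0,0,0],0]])

```text
t: 14.02
ee_pos: [0.4515, -0.2087, 0.0664]
tcp_rot: [0.001, -0.0, 1.0, -0.001]
force: [0.5, 0.5, -0.9]
opening: 0.0346
grasp_force: 56.0
```

Run:
```python
from h import *
go((.456,-.3227,.0145,83.5))
```

```text
at [ 0.4515 -0.2087  0.0664] yhead 90.01 open 0.0346 t 14.02 j [-0.43  0.34 -0.49  0.74 -0.   -0.43]
shift [  -4. -114.   52.] turn [-0.1  0.2  6.5]
```

Call:
move_arm(motion=[[[-1,-30,0],[0,0,2],0],[[-2,-60,0],[0,0,4],0],[[-3,-90,0],[0,0,6.5],0],[[-4,-114,0],[0,0,6.5],0],[[-4,-114,10],[0,0,6.5],0]])

```text
t: 14.43
ee_pos: [0.4563, -0.3276, 0.0558]
tcp_rot: [0.002, 0.059, 0.998, -0.002]
force: [-0.1, -0.7, -0.5]
opening: 0.0345
grasp_force: 56.1
```

Call:
move_arm(motion=[[[0,0,10],[0,0,0],0],[[0,0,20],[0,0,0],0],[[0,0,28],[0,0,0],0],[[0,0,32],[0,0,0],0],[[0,0,32],[0,0,0],0]])

```text
t: 14.85
ee_pos: [0.4532, -0.3202, 0.0216]
tcp_rot: [-0.002, 0.056, 0.998, 0.001]
force: [-0.2, 0.1, -2.4]
opening: 0.0345
grasp_force: 56.1
```

Call:
move_arm(motion=[[[0,0,0],[0,0,0],0],[[0,0,0],[0,0,0],0],[[0,0,0],[0,0,0],0]])

```text
t: 15.1
ee_pos: [0.455, -0.3221, 0.0239]
tcp_rot: [0.001, 0.056, 0.998, -0.0]
force: [0.2, 0.1, -1.5]
opening: 0.0347
grasp_force: 56.1
```

Run:
```python
from h import *
go((.456,-.3227,.0145,83.5))
```

```text
at [ 0.455  -0.3221  0.0239] yhead 83.55 open 0.0347 t 15.1 j [-0.62  0.48 -0.39  0.7  -0.   -0.5 ]
shift [-1. -0.  9.] turn [-0.   0.1  0. ]
```

Call:
move_arm(motion=[[[-1,0,4],[0,0,0],0],[[-1,0,7],[0,0,0],0],[[-1,0,9],[0,0,0],0],[[-1,0,9.5],[0,0,0],0],[[-1,0,9.5],[0,0,0],0]])

```text
t: 15.52
ee_pos: [0.4558, -0.3223, 0.0148]
tcp_rot: [0.0, 0.057, 0.998, -0.0]
force: [-1.3, 1.1, 5.7]
opening: 0.034
grasp_force: 58.3
```

Call:
move_arm(motion=[[[0,0,0],[0,0,0],0],[[0,0,0],[0,0,0],0],[[0,0,0],[0,0,0],0]])

```text
t: 15.77
ee_pos: [0.4557, -0.3223, 0.0148]
tcp_rot: [0.0, 0.057, 0.998, -0.0]
force: [-1.4, 0.5, 6.7]
opening: 0.0346
grasp_force: 58.3
```

Call:
move_arm(motion=[[[0,0,0],[0,0,0],0.7],[[0,0,0],[0,0,0],1],[[0,0,0],[0,0,0],1],[[0,0,0],[0,0,0],1],[[0,0,0],[0,0,0],1]])

```text
t: 16.18
ee_pos: [0.4554, -0.3222, 0.0136]
tcp_rot: [-0.0, 0.057, 0.998, 0.0]
force: [-0.9, -0.8, 0.6]
opening: 0.085
grasp_force: 0.0
```

Call:
move_arm(motion=[[[0,0,-20],[0,0,0],1],[[0,0,-50],[0,0,0],1],[[0,0,-90],[0,0,0],1],[[0,0,-130],[0,0,0],1],[[0,0,-150],[0,0,0],1]])

```text
t: 16.6
ee_pos: [0.4572, -0.3234, 0.1685]
tcp_rot: [0.003, 0.057, 0.998, -0.002]
force: [0.6, -0.7, 0.1]
opening: 0.0856
grasp_force: 0.0
```

Run:
```python
from h import *
go((.627,-.2125,.16,83.5))
```

```text
at [ 0.4572 -0.3234  0.1685] yhead 83.52 open 0.0856 t 16.6 j [-0.62  0.35 -0.18  1.04 -0.   -0.5 ]
shift [-156.  129.    9.] turn [-0.2  0.3  0. ]
```

Call:
move_arm(motion=[[[-31,25,0],[0,0,0],1],[[-63,51,0],[0,0,0],1],[[-94,77,0],[0,0,0],1],[[-126,103,0],[0,0,0],1],[[-157,128,0],[0,0,0],1]])

```text
t: 17.02
ee_pos: [0.6273, -0.2115, 0.1638]
tcp_rot: [0.0, 0.057, 0.998, -0.0]
force: [0.3, -0.6, 0.1]
opening: 0.0852
grasp_force: 0.0
```

Call:
move_arm(motion=[[[0,0,0],[0,0,0],1],[[0,0,0],[0,0,0],1],[[0,0,0],[0,0,0],1],[[0,0,0],[0,0,0],1]])

```text
t: 17.35
ee_pos: [0.6247, -0.2133, 0.1636]
tcp_rot: [-0.001, 0.057, 0.998, 0.0]
force: [-1.0, 0.0, -0.4]
opening: 0.085
grasp_force: 0.0
```

Run:
```python
from h import *
from plant import env
go((.627,-.2125,.046,83.5))
for n in("wrist","scene"):
    c=env.camera(n);np.savez(n+"5.npz",**c);P=cloud(c);near=np.linalg.norm(P[...,:2]-[.627,-.2125],axis=-1)
    for lo,hi,r in((.002,.03,.05),(.04,.07,.025),(.07,.095,.025)):
        p=P[(near<r)&(P[...,2]>lo)&(P[...,2]<hi)]
        if len(p):print(n,lo,len(p),p.mean(0).round(4),np.percentile(p,[1,99],axis=0).round(4).tolist())
    if n=="wrist":cv2.imwrite("pics/w5.png",c["image"][...,::-1])
```

```text
at [ 0.6247 -0.2133  0.1636] yhead 83.46 open 0.085 t 17.35 j [-0.33  0.52  0.1   1.15 -0.   -0.21]
shift [ -2.   1. 118.] turn [-0.  -0.1 -0. ]
wrist 0.002 1527 [ 0.6165 -0.212   0.0231] [[0.5951, -0.2448, 0.0135], [0.6507, -0.1812, 0.0299]]
wrist 0.04 52 [ 0.6175 -0.2121  0.0512] [[0.6135, -0.2207, 0.0403], [0.6224, -0.2037, 0.0698]]
wrist 0.07 849 [ 0.6248 -0.2124  0.0818] [[0.6133, -0.2263, 0.0719], [0.639, -0.1988, 0.0858]]
scene 0.002 299 [ 0.6174 -0.1954  0.0178] [[0.582, -0.2347, 0.0021], [0.6628, -0.1692, 0.0296]]
scene 0.04 69 [ 0.6213 -0.2043  0.0562] [[0.6125, -0.2147, 0.0406], [0.6339, -0.1982, 0.0697]]
scene 0.07 94 [ 0.6228 -0.2062  0.0807] [[0.6111, -0.2208, 0.0705], [0.6372, -0.1969, 0.0876]]
```

View pics/w5.png

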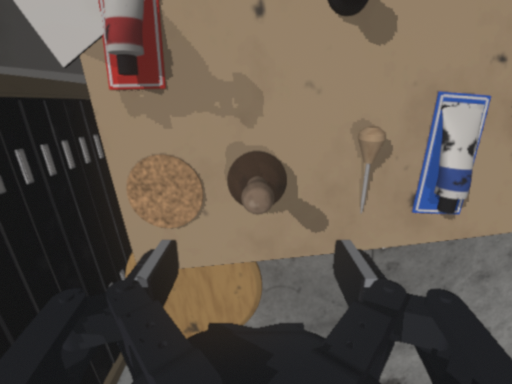

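Knob at (257,195), in line with the fingers. Cork at (166,190). The blue and red tubes lie on their mats at (457,150) and (128,40).

Run:
```python
from h import *
c=load("wrist5.npz");print(onplane(c,[(128,190),(203,191),(167,154),(165,228)],.004)[:,:2].round(4).tolist())
```

```text
[[0.6249, -0.3662], [0.6363, -0.2775], [0.5883, -0.3107], [0.6782, -0.3327]]
```

Call:
move_arm(motion=[[[-1,0,38],[0,0,0],1],[[-1,0,70],[0,0,0],1],[[-1,0,95],[0,0,0],1],[[-1,0,110],[0,0,0],1],[[-1,0,116],[0,0,0],1]])

```text
t: 17.87
ee_pos: [0.6237, -0.213, 0.0449]
tcp_rot: [-0.003, 0.057, 0.998, 0.001]
force: [-0.1, 0.3, 1.0]
opening: 0.0854
grasp_force: 0.0
```

Call:
move_arm(motion=[[[0,0,0],[0,0,0],1],[[0,0,0],[0,0,0],1],[[0,0,0],[0,0,0],1],[[0,0,0],[0,0,0],1]])

```text
t: 18.2
ee_pos: [0.6282, -0.2135, 0.0497]
tcp_rot: [0.002, 0.057, 0.998, -0.0]
force: [-0.5, 0.2, -0.1]
opening: 0.0851
grasp_force: 0.0
```

Run:
```python
from h import *
go((.6265,-.2125,.046,83.5))
```

```text
at [ 0.6282 -0.2135  0.0497] yhead 83.5 open 0.0851 t 18.2 j [-0.33  0.61 -0.07  0.89 -0.   -0.21]
shift [2. 1. 4.] turn [-0.   0.2  0. ]
```

Call:
move_arm(motion=[[[1,1,3],[0,0,0],1],[[1,1,3],[0,0,0],0.6],[[1,1,3],[0,0,0],0.4],[[1,1,3],[0,0,0],0],[[1,1,3],[0,0,0],0]])

```text
t: 18.62
ee_pos: [0.6261, -0.2117, 0.0449]
tcp_rot: [0.0, 0.056, 0.998, -0.0]
force: [0.6, -0.3, -0.8]
opening: 0.039
grasp_force: 0.0
```

Call:
move_arm(motion=[[[0,0,0],[0,0,0],0],[[0,0,0],[0,0,0],0],[[0,0,0],[0,0,0],0],[[0,0,0],[0,0,0],0],[[0,0,0],[0,0,0],0]])

```text
t: 19.03
ee_pos: [0.6262, -0.2119, 0.0451]
tcp_rot: [0.0, 0.057, 0.998, -0.0]
force: [-0.5, 0.0, 2.6]
opening: 0.0271
grasp_force: 58.8
```

Run:
```python
from h import *
go((.6335,-.3235,.1,83.5))
```

```text
at [ 0.6262 -0.2119  0.0451] yhead 83.52 open 0.0271 t 19.03 j [-0.33  0.61 -0.08  0.88 -0.   -0.21]
shift [ -20. -110.  -55.] turn [-0.  0.  0.]
```

Gripped. I lift 25 mm gently, carry it level, then lower it.

Call:
move_arm(motion=[[[0,0,-7],[0,0,0],0],[[0,0,-18],[0,0,0],0],[[0,0,-27],[0,0,0],0],[[-2,-10,-30],[0,0,0],0],[[-5,-28,-30],[0,0,0],0]])

```text
t: 19.45
ee_pos: [0.6291, -0.2395, 0.0769]
tcp_rot: [0.001, 0.055, 0.998, -0.0]
force: [0.7, -0.7, -1.9]
opening: 0.0273
grasp_force: 59.1
```

Call:
move_arm(motion=[[[-4,-20,0],[0,0,0],0],[[-7,-40,0],[0,0,0],0],[[-10,-60,0],[0,0,0],0],[[-13,-75,0],[0,0,0],0],[[-15,-82,0],[0,0,0],0]])

```text
t: 19.87
ee_pos: [0.6336, -0.3265, 0.0752]
tcp_rot: [0.001, 0.058, 0.998, -0.001]
force: [-1.3, -0.0, -1.6]
opening: 0.0269
grasp_force: 59.2
```

Call:
move_arm(motion=[[[0,0,0],[0,0,0],0],[[0,0,0],[0,0,0],0],[[0,0,0],[0,0,0],0],[[0,0,0],[0,0,0],0]])

```text
t: 20.2
ee_pos: [0.6334, -0.3221, 0.0748]
tcp_rot: [-0.0, 0.056, 0.998, 0.0]
force: [0.2, -0.7, -0.9]
opening: 0.027
grasp_force: 59.2
```

Run:
```python
from h import *
from plant import env
go((.6335,-.3235,.05,83.5))
c=env.camera("wrist");cv2.imwrite("pics/w6.png",c["image"][...,::-1])
```

```text
at [ 0.6334 -0.3221  0.0748] yhead 83.59 open 0.027 t 20.2 j [-0.47  0.66  0.12  1.03  0.   -0.36]
shift [-0. -1. 25.] turn [ 0.  -0.   0.1]
```

View pics/w6.png

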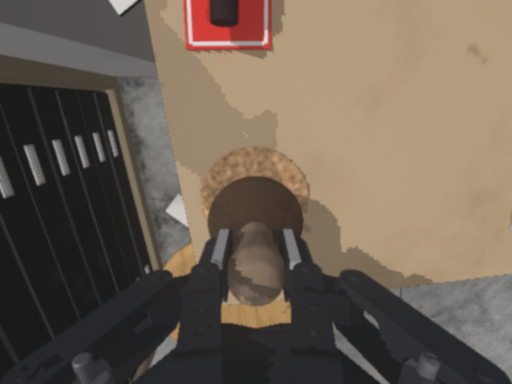

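The dabber is upright over the cork, both centred near column 255. Lowering.

Call:
move_arm(motion=[[[0,-1,8],[0,0,0],0],[[0,-1,15],[0,0,0],0],[[0,-1,20],[0,0,0],0],[[0,-1,23],[0,0,0],0],[[0,-1,23],[0,0,0],0]])

```text
t: 20.67
ee_pos: [0.6324, -0.3236, 0.0501]
tcp_rot: [-0.001, 0.056, 0.998, 0.001]
force: [-0.7, 0.1, -1.6]
opening: 0.027
grasp_force: 59.2
```

Call:
move_arm(motion=[[[0,0,0],[0,0,0],0],[[0,0,0],[0,0,0],0],[[0,0,0],[0,0,0],0],[[0,0,0],[0,0,0],0]])

```text
t: 21.0
ee_pos: [0.6337, -0.3245, 0.0523]
tcp_rot: [0.0, 0.057, 0.998, -0.0]
force: [0.0, -0.5, -1.8]
opening: 0.0272
grasp_force: 59.2
```

Call:
move_arm(motion=[[[0,1,2],[0,0,0],0],[[0,1,3],[0,0,0],0],[[0,1,4],[0,0,0],0],[[0,1,4],[0,0,0],0],[[0,1,4],[0,0,0],0]])

```text
t: 21.42
ee_pos: [0.6339, -0.3233, 0.0491]
tcp_rot: [0.001, 0.056, 0.998, -0.0]
force: [-2.2, 1.0, 5.9]
opening: 0.0275
grasp_force: 59.7
```

Call:
move_arm(motion=[[[0,0,0],[0,0,0],0],[[0,0,0],[0,0,0],0],[[0,0,0],[0,0,0],0]])

```text
t: 21.67
ee_pos: [0.6339, -0.3233, 0.0491]
tcp_rot: [0.001, 0.056, 0.998, -0.0]
force: [-2.3, 0.4, 6.3]
opening: 0.0269
grasp_force: 59.7
```

Call:
move_arm(motion=[[[0,0,0],[0,0,0],0.5],[[0,0,0],[0,0,0],0.8],[[0,0,0],[0,0,0],1],[[0,0,0],[0,0,0],1],[[0,0,0],[0,0,0],1]])

```text
t: 22.08
ee_pos: [0.6334, -0.3233, 0.0475]
tcp_rot: [-0.0, 0.057, 0.998, 0.0]
force: [-0.7, 0.7, 0.4]
opening: 0.0846
grasp_force: 0.0
```

Call:
move_arm(motion=[[[0,0,-15],[0,0,0],1],[[0,0,-45],[0,0,0],1],[[0,0,-85],[0,0,0],1],[[0,0,-125],[0,0,0],1],[[0,0,-150],[0,0,0],1]])

```text
t: 22.5
ee_pos: [0.6346, -0.3239, 0.2023]
tcp_rot: [0.002, 0.057, 0.998, -0.001]
force: [1.7, -0.2, 0.7]
opening: 0.0854
grasp_force: 0.0
```

Call:
move_arm(motion=[[[30,25,0],[0,0,0],1],[[60,50,0],[0,0,0],1],[[92,76,0],[0,0,0],1],[[124,103,-10],[0,0,0],1],[[155,125,-20],[0,0,0],1]])

```text
t: 22.92
ee_pos: [0.4915, -0.1799, 0.2171]
tcp_rot: [-0.001, 0.056, 0.998, 0.0]
force: [0.4, -0.1, 0.9]
opening: 0.0853
grasp_force: 0.0
```

Call:
move_arm(motion=[[[31,25,0],[0,0,0],1],[[62,50,0],[0,0,0],1],[[90,70,0],[0,0,0],1],[[100,80,0],[0,0,0],1],[[100,80,0],[0,0,0],1]])

```text
t: 23.33
ee_pos: [0.4004, -0.0889, 0.218]
tcp_rot: [-0.001, 0.055, 0.998, 0.0]
force: [0.2, -0.3, 0.7]
opening: 0.085
grasp_force: 0.0
```

Run:
```python
from h import *
from plant import env
go()
for n in("top","scene"):
    c=env.camera(n);np.savez(n+"6.npz",**c)
    im=c["image"]
    if n=="top": im=cv2.resize(im[100:270,90:380],None,fx=2.7,fy=2.7,interpolation=cv2.INTER_CUBIC)
    cv2.imwrite(f"pics/{n}6.png",im[...,::-1])
```

```text
at [ 0.4004 -0.0889  0.218 ] yhead 83.65 open 0.085 t 23.33 j [-0.22  0.07 -0.41  1.09  0.   -0.11]
```

View pics/top6.png

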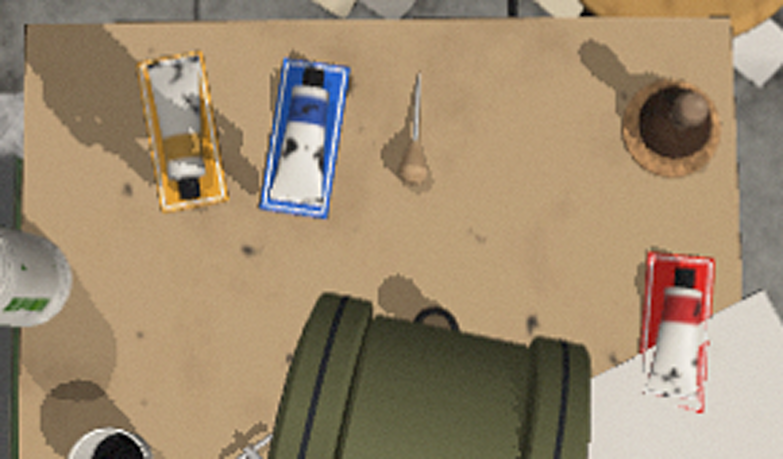

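View pics/scene6.png

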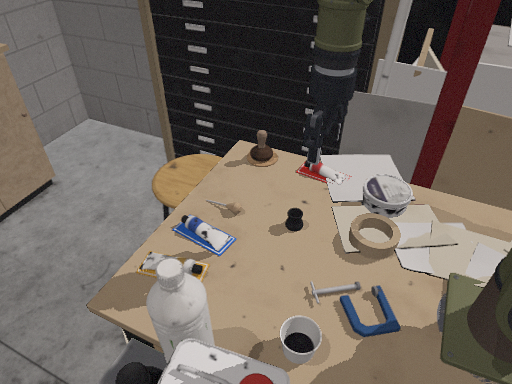

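All four are on target in the picture. I'll check the centring in numbers.

Run:
```python
from h import *
c=load("top6.npz");z=lambda p:(np.array([p],float)/2.7+[90,100]-.3)
for n,a,b,m,g in[("r",(686,267),(667,395),(.4455,-.3215),-6.5),("b",(314,68),(296,202),(.628,.014),-9),("o",(190,199),(177,56),(.6357,.126),9.7)]:
    q=np.r_[onplane(c,z(a),.021),onplane(c,z(b),.007)][:,:2];d=q[0]-q[1]
    print(n,q.mean(0).round(4),"err mm",((q.mean(0)-m)*1000).round(1),"len",np.linalg.norm(d).round(3),"ang",np.degrees(np.arctan(d[1]/d[0])).round(1),"want",g)
print(onplane(c,z((676,125)),.015)[0,:2])
```

```text
r [ 0.4461 -0.3202] err mm [0.6 1.3] len 0.116 ang -8.8 want -6.5
b [0.6285 0.0126] err mm [ 0.5 -1.4] len 0.122 ang -8.6 want -9
o [0.6377 0.1227] err mm [ 2.  -3.3] len 0.135 ang 6.6 want 9.7
[ 0.63389179 -0.32584319]
```

```bash
python3 -c "
from plant import env
print(env.hand_in())"
```

```text
the job is handed in; nothing more can be done
None
```

The job is handed in: by my last camera check all three tubes lie on their own colour mats within about 4 mm and 3°, the dabber stands on the cork within about 3 mm of its centre, and I never touched the loupe or graver; the hand-in call returned no verdict.

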